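Take the bayonet cap off the clay extruder

ROBOT

A 6-joint arm with a two-finger parallel gripper is mounted at the origin on the work surface. World frame = base frame: x ahead of the robot, y to its left, z up, the work surface at z = 0. Lengths are in m, angles in rad, forces in N, time in s.
With the tool pointing down it reaches from about 0.3 to 0.775 m from the base axis. Payload 14.6 kg.
Tool frame: the origin (TCP) lies at the very end of the fingers, on their centre line; the grasp point (between the pads) lies 19 mm behind it; z points along the fingers, y is the line along which they close (so a half turn about z gives the same grasp; the last joint's range is limited). The gripper opens to 94 mm and grips with 3 to 60 N. Pads are 16 mm wide; open, the fingers measure 119 mm over their backs; the gripper's body (75 mm by 177 mm) begins 78 mm behind the grasp point.
Start: joints at [1.203, 0.3, 1.521, -0, 1.321, -0.067], TCP at [0.163, 0.525, 0.205] pointing down, gripper open.
Joint ranges: [-3.03, 3.03], [-0.79, 2.21], [0.23, 2.52], [-1.04, 4.18], [0, 3.07], [-2.55, 2.55]. Speed limits (rad/s): [2.22, 2.22, 2.57, 3.14, 3.14, 3.14].

INTERFACE

Orientations are given as [roll, pitch, yaw] about the fixed x, y, z axes, in that order (R = Rz(yaw) Ry(pitch) Rx(roll)).
In Python, from station import ctrl gives the robot as it stands.
- The arm moves only by the tool carry_out, never from a script. Its argument "motion" is text: rows parted by semicolons, each of 7 numbers parted by spaces: the shift along the world's x, y, z in m, then the turn, a rotation vector about the world's x, y, z in degrees, then the closure in counts, from 0 (fully open) to 255 (shut). In form: dx dy dz wx wy wz hand; .... A call has 1 to 20 rows; each row shifts and turns the commanded pose from where the row before left it; what a row does not reach is not made up. A row lasts 1/12 s, in which the tool goes at most 41.7 mm and 7.16 degrees, less where a joint would pass 70% of its speed; a pose out of reach is approached as far as the arm can. A call is refused whole if a number of a shift passes 0.0417 or a number of a turn 7.16, either way. A call with a gripper value outside its range is refused whole. The fingers move at their own pace and stop on an object; "grip_force" is the grip in N (left out, the last holds). Time passes only in rows, so rows that do not move let the fingers close. It gives the time, the measured TCP pose, the force, the opening and the grip force at its end, in the units of the state.
- ctrl.get_obs(): the state, without advancing time (a new reading comes with each control period).
- ctrl.camera(name): name is "scene" or "top"; returns a dict with "pixels" (384x512x3 uint8, red, green, blue), "range_z" (384x512 float32, m along the optical axis (not along the pixel's ray), 0 where there is no reading), "K" (3x3 intrinsics, pixels), "dist" ([k1, k2, p1, p2, k3] as OpenCV has them; the pictures are not rectified), "position" and "attitude" of the camera in the world. Camera axes: x right, y up, looking along -z (the intrinsics and any distortion apply to the point x, -y, -z); pixel columns grow to the right and rows downward; lengths in m; the calibration is good to about 2 mm. A picture is of the moment at which its call begins.
- ctrl.hand_in(): hands the job in; it is judged then, once.
The state is a dict: "time_s": time; "qpos": joint angles; "joint_vel": joint speeds; "tau": joint torques, N m; "ee_pos": TCP position; "eef_rot": TCP orientation; "force": force on the tool from outside, world axes, zero at the start; "moment": the same for the moment, N m; "grip_width": finger opening in m; "grip_force": force on a finger pad.
Only numpy, scipy, OpenCV 4.12 (cv2) and the standard library are available. Lean on these libraries where they do the work, as an engineer would, in place of code of your own. Each camera call takes 0.05 s, during which the arm holds its last target. There are 200 camera calls.

TASK

Open the clay extruder for cleaning: press the release button down until it stays down, twist the cap anticlockwise (seen from above), roughly a quarter turn, feeling with light pulls for the place where its lugs meet the slots and it comes free, then lift it off and stand it gently, right way up, on the round plaster bat. Do not force the mechanism: press, twist and pull only lightly until the cap is free, and leave the bowl, bottle and cup where they are.

Things in the scene. Friction and masses are not known exactly. Their poses are not given: they have to be found in the camera images.
- extruder: Fixed bench clay extruder: grey foot 170 x 170 x 30 mm, upright steel barrel 110 mm across, mouth 150 mm above the table; a bracket on its +x side carries the release button, a gear housing 85 mm high stands on its -x side. Origin: underside centre, on the barrel's axis; z up.
- mouth (a point): Centre of the barrel's mouth, height 150 mm. A hidden collar holds the cap's two lugs under its lips. Its slots are not measured: 58 to 92 degrees anticlockwise of locked, found by feel. Within 3.5 degrees of them the cap lifts out; elsewhere it stops dead after less than 1 mm. A spring plate pushes the cap up with 8 N, so once freed it rises 3 mm. A stop ends the turn 20 degrees past the slots.
- release (a joint): Travel of the release button in m: 0 up (cap locked), 0.008 fully down. Slides straight down against about 3.5 N of friction to a firm stop and stays where it is left. Its steel pin, 8 mm across, stands between two ears on the cap's rim; the cap can turn once the button is down 6.5 mm or more.
- button_top (a point): Centre of the top of the black round release button, 20 mm across, 79 mm from the barrel's axis along the extruder's +x; 162 mm above the table when up, 154 mm when down.
- cap: Loose aluminium cap, 0.35 kg, 52 mm high. Origin: centre of its underside; z up; x runs through its lugs (40 mm out) and its ears (57 mm out, on +x). From below: spigot 58 mm across to 14 mm, flange 92 mm across to 20 mm, bar handle to 52 mm. Locked: axes as the extruder's, origin 139 mm above the table. Raised 15 mm it is clear of the barrel.
- cap_grip (a point): Middle of the bar handle on the cap's axis, 38 mm above the cap's underside. The bar is 64 mm long along the cap's y with flats 16 mm apart along its x, 32 mm high, flange below. Turning takes about 0.1 to 0.3 N m of friction; let go in mid turn the cap stays put, so it can be grasped anew.
- bat: Fixed round plaster bat lying on the table, 200 mm across, 15 mm thick, free on top. Origin: centre of its underside.
- bowl: Bystander: loose terracotta bowl, 116 mm across, 55 mm high; origin under its centre.
- spray: Bystander: loose white bottle, 44 mm across, 120 mm high; origin under its centre.
- cup: Bystander: loose black cup, 72 mm across, 85 mm high; origin under its centre.
Things that resemble listed ones, but are neither listed nor needed, are in the scene too. Several things have the shape of the cap; the one meant has the colours described above.

How it is judged:
By the outcome, as a careful person would: the job done as asked, in the order asked, and still so for the second after the job is handed in, with the robot touching nothing.
It also fails if it takes over 72 s, if anything falls off the work surface, if the arm or the gripper's body presses on something with over 40 N, if the wrist force passes 120 N, or if a joint passes its speed limit or range.

## Working session

There is one attempt and no reset: what is moved stays moved. The work goes in short steps, Python scripts to look and compute and a tool call to move; the robot and the scene stay as the last step left them, time stands still between calls to the robot, and variables do not carry over. Pictures are saved under pics/ and viewed, at most 10 in all, crops included, and the job is handed in when it is done.

Besides the shell and the picture viewer there is one more tool, called after "Call:" as name(argument=value, ...) on one line, values as JSON. carry_out: Moves the arm, as the interface text tells. Its arguments: {"type":"object","properties":{"motion":{"type":"string"},"grip_force":{"type":"number"}},"required":["motion"]}

```bash
mkdir -p pics; cat > h.py <<'E'
import numpy as np, cv2
from station import ctrl
from scipy.spatial.transform import Rotation as R
def cam(n):
    c=ctrl.camera(n); return c
def rot(c):
    a=np.array(c["attitude"],float)
    if a.shape==(3,3): return a
    return R.from_euler('xyz',a).as_matrix() if a.size==3 else R.from_quat(a).as_matrix()
def ray(c,u,v):
    p=cv2.undistortPoints(np.array([[[u,v]]],float),np.array(c["K"],float),np.array(c["dist"],float))[0,0]
    return rot(c)@np.array([p[0],-p[1],-1.])
def atz(c,u,v,z):
    d=ray(c,u,v); o=np.array(c["position"]); return o+d*(z-o[2])/d[2]
def atd(c,u,v):
    return np.array(c["position"])+ray(c,u,v)*c["range_z"][int(round(v)),int(round(u))]
def save(c,name,box=None,s=1):
    im=c["pixels"][:,:,::-1]
    if box: im=im[box[1]:box[3],box[0]:box[2]]
    cv2.imwrite(name,cv2.resize(im,None,fx=s,fy=s,interpolation=cv2.INTER_CUBIC))
E
python3 - <<'E'
from h import *
import pickle
for n in("scene","top"):
    c=cam(n); save(c,f"pics/{n}0.png",s=1.5); print(n,c["position"],c["attitude"]); pickle.dump(c,open(n+".pkl","wb"))
o=ctrl.get_obs();print(o)
E
```

```text
scene [ 1.11387477 -0.01327004  1.02509144] [ 0.5437236  -0.01404522  1.59532234]
top [ 0.46149884 -0.00445869  1.27848471] [ 0.08243866  0.01721336 -1.59818593]
{'time_s': 0.1, 'qpos': array([ 1.20340938e+00,  3.00432935e-01,  1.52147249e+00, -1.06301402e-06,
        1.32067309e+00, -6.65957639e-02]), 'joint_vel': array([ 3.65814760e-05, -1.16900551e-03,  7.51582264e-04,  9.99109584e-04,
        2.97991507e-04,  3.69384872e-04]), 'tau': array([ 2.02644624e-03, -5.32651448e+01, -3.53279972e+01,  7.09747151e-02,
        2.34845770e-02, -6.81008555e-05]), 'ee_pos': array([0.16287716, 0.52510996, 0.20495319]), 'eef_rot': array([-3.14060891e+00, -6.45784471e-05,  2.84080170e+00]), 'force': array([ 0.14770286,  0.36359224, -0.97836336]), 'moment': array([-0.0144138 , -0.01073228, -0.05198467]), 'grip_force': 0.0, 'grip_width': 0.09374014497374476}
```

View pics/scene0.png

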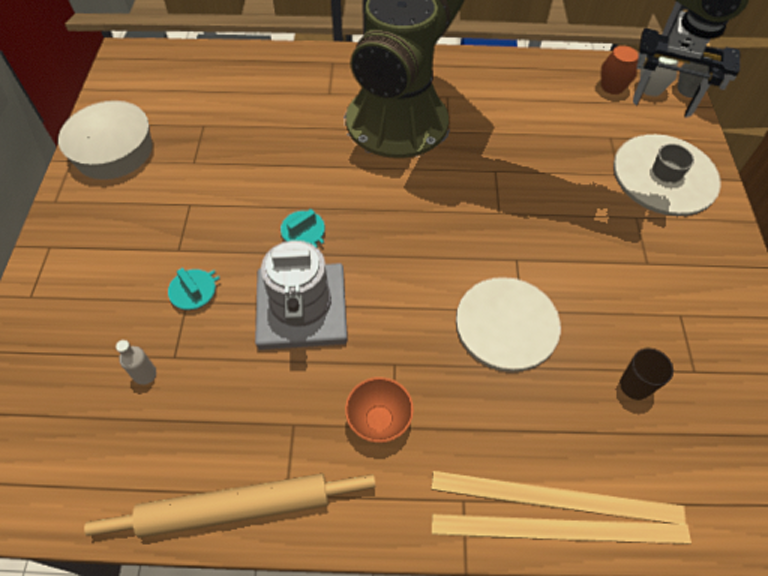

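View pics/top0.png

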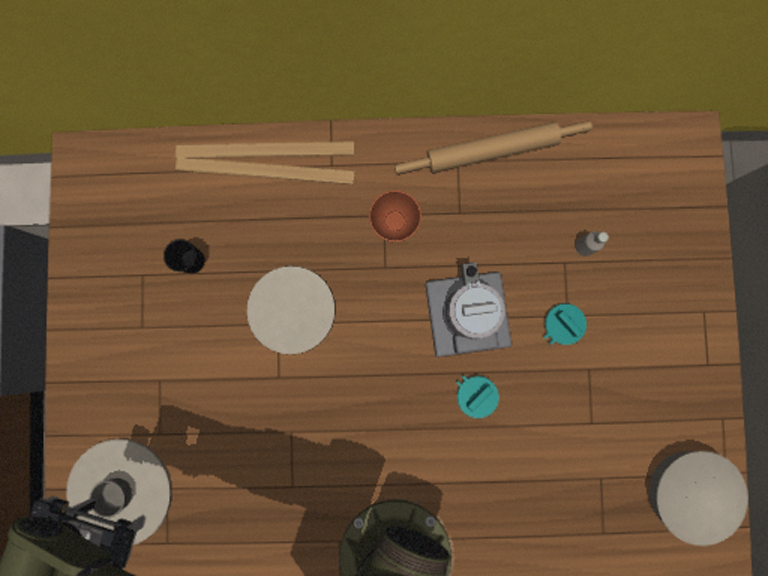

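The two views agree. The extruder with the aluminium cap is at about (475,310) in the top view, with the button at (471,270). The free bat is at (291,310). The teal caps and the other discs are decoys. I'll take enlarged crops next.

```bash
python3 - <<'E'
from h import *
import pickle
c=pickle.load(open("top.pkl","rb")); save(c,"pics/topc.png",(275,165,350,245),7)
s=pickle.load(open("scene.pkl","rb")); save(s,"pics/scenec.png",(160,150,240,240),6.5)
# bat: pixels by height
for c,n,box in((c,"top",(160,170,230,240)),(s,"scene",(300,180,380,250))):
    P=[]
    for v in range(box[1],box[3]):
        for u in range(box[0],box[2]):
            if c["range_z"][v,u]>0 and c["pixels"][v,u].min()>140: P.append(atd(c,u,v))
    P=np.array(P); print(n,len(P),P.min(0),P.max(0),(P.min(0)+P.max(0))/2,np.median(P,0))
E
```

```text
top 2513 [0.45853499 0.12358193 0.00601874] [0.64972178 0.31537146 0.0247533 ] [0.55412839 0.21947669 0.01538602] [0.55437399 0.22059364 0.01544925]
scene 3274 [ 0.44395304  0.12083744 -0.00558587] [0.65275006 0.31846168 0.02082785] [0.54835155 0.21964956 0.00762099] [0.55769831 0.21943141 0.01374648]
```

View pics/topc.png

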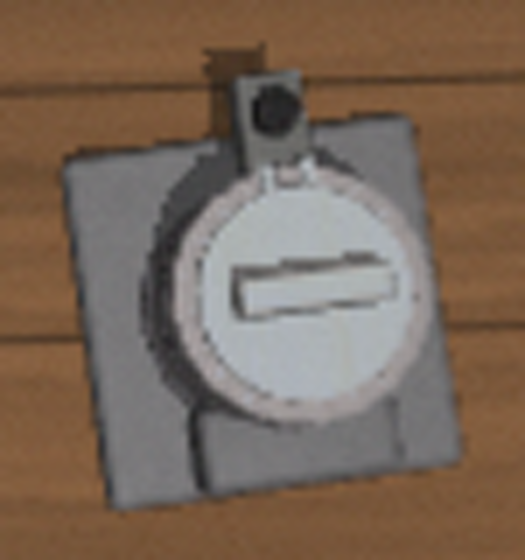

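View pics/scenec.png

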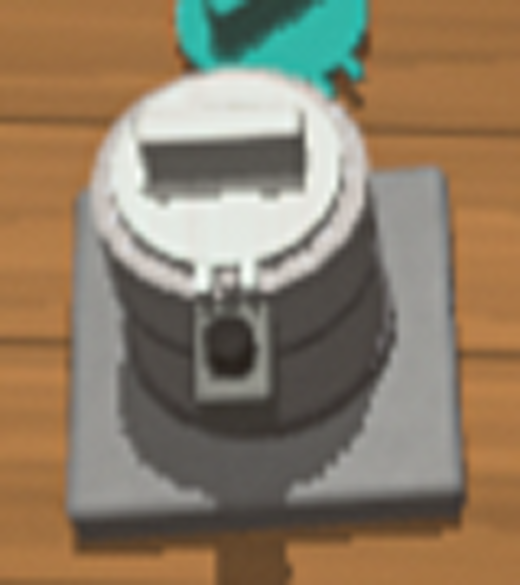

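Top crop: the button centre is at (277,109), the bar's top face is at (241,280), (393,262), (397,296), (246,318), and the foot corners are at (65,158), (410,115), (462,462), (112,508). Scene crop: the button is at (231,345) and the bar's top face spans (138,110) to (302,137).

```bash
python3 - <<'E'
from h import *
import pickle
c=pickle.load(open("top.pkl","rb"));s=pickle.load(open("scene.pkl","rb"))
T=lambda p,z:atz(c,275+p[0]/7-.5,165+p[1]/7-.5,z)
S=lambda p,z:atz(s,160+p[0]/6.5-.5,150+p[1]/6.5-.5,z)
F=np.array([T(p,.03) for p in((65,158),(410,115),(462,462),(112,508))])
print("foot",F.round(4),F.mean(0).round(4))
d=F[0]-F[3]+F[1]-F[2];print("yaw",np.degrees(np.arctan2(d[1],d[0]))); d=F[0]-F[1]+F[3]-F[2];print("yaw90",np.degrees(np.arctan2(d[1],d[0])))
B=np.array([T(p,.191) for p in((241,280),(393,262),(397,296),(246,318))]);print("bar",B.round(4),B.mean(0).round(4))
d=B[0]-B[1]+B[3]-B[2];print("yaw90",np.degrees(np.arctan2(d[1],d[0])))
print("rim",T((304,294),.15).round(4),"button",T((277,109),.162).round(4))
print("scene btn",S((231,343),.162),"bar",S((138,112),.191),S((302,108),.191),S((304,138),.191),S((140,142),.191))
G=np.array([S(p,.03) for p in((76,515),(462,490),(440,168))]);print("foot",G, (G[0]+G[2])/2)
E
```

```text
foot [[ 0.607  -0.085   0.03  ]
 [ 0.6229 -0.2504  0.03  ]
 [ 0.4571 -0.2676  0.03  ]
 [ 0.4403 -0.1016  0.03  ]] [ 0.5318 -0.1762  0.03  ]
yaw 5.8134080825687064
yaw90 95.64871780885396
bar [[ 0.5354 -0.1457  0.191 ]
 [ 0.541  -0.2088  0.191 ]
 [ 0.5269 -0.2099  0.191 ]
 [ 0.5196 -0.1471  0.191 ]] [ 0.5307 -0.1779  0.191 ]
yaw90 95.87068320012504
rim [ 0.5313 -0.1778  0.15  ] button [ 0.61   -0.1677  0.162 ]
scene btn [ 0.6147849  -0.16824396  0.162     ] bar [ 0.52915182 -0.21005644  0.191     ] [ 0.52514277 -0.14655888  0.191     ] [ 0.53925911 -0.1444928   0.191     ] [ 0.54322428 -0.2075317   0.191     ]
foot [[ 0.62452021 -0.24866201  0.03      ]
 [ 0.6073577  -0.0863735   0.03      ]
 [ 0.44289341 -0.10617763  0.03      ]] [ 0.53370681 -0.17741982  0.03      ]
```

Call:
carry_out(motion="0 0 0.02 0 0 0 255;0 0 0.02 0 0 0 255;0.016 -0.025 0.0 0 0 1.4 255;0.016 -0.025 0.0 0 0 1.4 255;0.016 -0.025 0.0 0 0 1.4 255;0.016 -0.025 0.0 0 0 1.4 255;0.016 -0.025 0.0 0 0 1.4 255;0.016 -0.025 0.0 0 0 1.4 255;0.016 -0.025 0.0 0 0 1.4 255;0.016 -0.025 0.0 0 0 1.4 255;0.016 -0.025 0.0 0 0 1.4 255;0.016 -0.025 0.0 0 0 1.4 255;0.016 -0.025 0.0 0 0 1.4 255;0.016 -0.025 0.0 0 0 1.4 255;0.016 -0.025 0.0 0 0 1.4 255;0.016 -0.025 0.0 0 0 1.4 255;0.016 -0.025 0.0 0 0 1.4 255;0.016 -0.025 0.0 0 0 1.4 255;0 0 0 0 0 0 255;0 0 0 0 0 0 255", grip_force=20)

```text
time_s: 1.77
ee_pos: [0.4192, 0.1245, 0.2451]
eef_rot: [-3.142, -0.001, -3.054]
force: [-0.8, -0.3, 0.0]
grip_width: 0.0005
grip_force: 0.0
```

Call:
carry_out(motion="0.016 -0.0245 0 0 0 0.8 255;0.016 -0.0245 0 0 0 0 255;0.016 -0.0245 0 0 0 0 255;0.016 -0.0245 0 0 0 0 255;0.016 -0.0245 0 0 0 0 255;0.016 -0.0245 0 0 0 0 255;0.016 -0.0245 0 0 0 0 255;0.016 -0.0245 0 0 0 0 255;0.016 -0.0245 0 0 0 0 255;0.016 -0.0245 0 0 0 0 255;0.016 -0.0245 0 0 0 0 255;0.016 -0.0245 0 0 0 0 255;0 0 0 0 0 0 255;0 0 -0.025 0 0 0 255;0 0 -0.025 0 0 0 255;0 0 -0.015 0 0 0 255;0 0 -0.005 0 0 0 255;0 0 0 0 0 0 255;0 0 0 0 0 0 255")

```text
time_s: 3.35
ee_pos: [0.6113, -0.1679, 0.1765]
eef_rot: [-3.141, 0.001, -3.037]
force: [0.3, 0.6, 0.9]
grip_width: 0.0007
grip_force: 0.0
```

```bash
python3 - <<'E'
from h import *
c=cam("top"); save(c,"pics/top2.png",(270,140,350,245),5.5)
s=cam("scene"); save(s,"pics/scene2.png",(150,120,250,240),4.5)
a=np.vstack([cv2.resize(cv2.imread("pics/"+n),(440,560)) [None] for n in("top2.png","scene2.png")])
a=np.hstack(a); cv2.imwrite("pics/both2.png",cv2.resize(a,(800,509)))
E
```

```text
(no output)
```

View pics/both2.png

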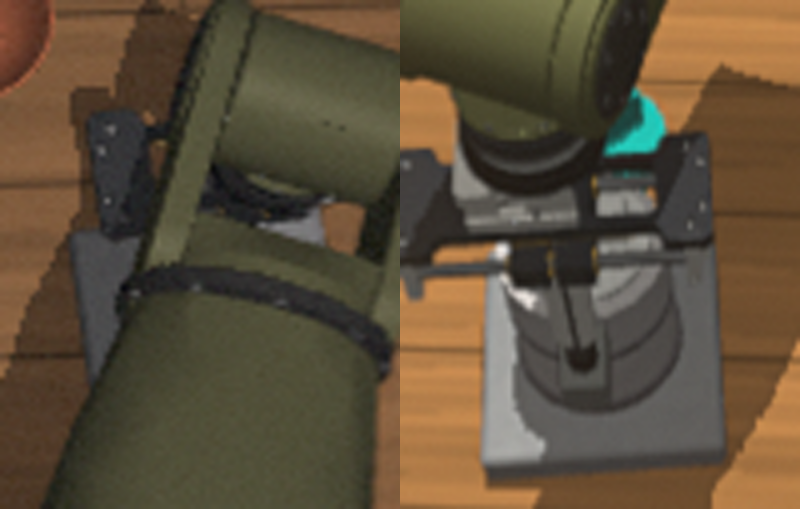

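The scene half shows the fingertips, at about (575,345), directly over the button at (580,357). I'll press in small steps.

Call:
carry_out(motion="0 -0.001 -0.006 0 0 0 255;0 0 -0.004 0 0 0 255;0 0 -0.001 0 0 0 255;0 0 -0.001 0 0 0 255;0 0 -0.001 0 0 0 255;0 0 -0.001 0 0 0 255;0 0 -0.001 0 0 0 255;0 0 0 0 0 0 255;0 0 0 0 0 0 255")

```text
time_s: 4.2
ee_pos: [0.611, -0.1697, 0.1606]
eef_rot: [-3.141, 0.0, -3.037]
force: [-0.1, -0.3, 2.1]
grip_width: 0.0007
grip_force: 1.0
```

Call:
carry_out(motion="0 0 -0.001 0 0 0 255;0 0 -0.001 0 0 0 255;0 0 -0.001 0 0 0 255;0 0 -0.001 0 0 0 255;0 0 0 0 0 0 255;0 0 0 0 0 0 255")

```text
time_s: 4.7
ee_pos: [0.611, -0.1697, 0.1562]
eef_rot: [3.142, -0.0, -3.037]
force: [0.8, -0.5, 0.9]
grip_width: 0.0006
grip_force: 0.4
```

Call:
carry_out(motion="0 0 -0.001 0 0 0 255;0 0 -0.0007 0 0 0 255")

```text
time_s: 4.87
ee_pos: [0.611, -0.1697, 0.1548]
eef_rot: [-3.141, 0.0, -3.038]
force: [-1.4, -1.2, 2.4]
grip_width: 0.0004
grip_force: 1.6
```

Call:
carry_out(motion="0 0 -0.0005 0 0 0 255;0 0 0 0 0 0 255")

```text
time_s: 5.03
ee_pos: [0.611, -0.1697, 0.1543]
eef_rot: [-3.141, 0.0, -3.038]
force: [0.7, -0.3, 3.3]
grip_width: 0.0006
grip_force: 1.6
```

Call:
carry_out(motion="0 0 -0.0005 0 0 0 255;0 0 0 0 0 0 255")

```text
time_s: 5.2
ee_pos: [0.6111, -0.1697, 0.1542]
eef_rot: [-3.141, 0.0, -3.037]
force: [-0.7, 0.4, 6.5]
grip_width: 0.0004
grip_force: 3.2
```

Call:
carry_out(motion="0 0 -0.0005 0 0 0 255;0 0 0 0 0 0 255")

```text
time_s: 5.37
ee_pos: [0.6111, -0.1697, 0.1542]
eef_rot: [-3.141, 0.001, -3.037]
force: [-2.4, 1.6, 9.6]
grip_width: 0.0008
grip_force: 4.7
```

Firm stop at 154.2 mm, so the button is fully down. I'll retreat, turn and open.

Call:
carry_out(motion="0 0 0.02 0 0 0 255;0 0 0.03 0 0 0 255;0 0 0.03 0 0 0 255;-0.00785 -0.00076 0 0 0 -6.93 100;-0.00785 -0.00076 0 0 0 -6.93 100;-0.00785 -0.00076 0 0 0 -6.93 100;-0.00785 -0.00076 0 0 0 -6.93 100;-0.00785 -0.00076 0 0 0 -6.93 100;-0.00785 -0.00076 0 0 0 -6.93 100;-0.00785 -0.00076 0 0 0 -6.93 100;-0.00785 -0.00076 0 0 0 -6.93 100;-0.00785 -0.00076 0 0 0 -6.93 100;-0.00785 -0.00076 0 0 0 -6.93 100;0 0 0 0 0 -6.93 100;0 0 0 0 0 -6.93 100;0 0 0 0 0 -6.93 100;0 0 -0.01 0 0 0 100;0 0 0 0 0 0 100")

```text
time_s: 6.87
ee_pos: [0.5318, -0.177, 0.221]
eef_rot: [-3.139, -0.001, 1.677]
force: [-1.3, 0.4, -0.6]
grip_width: 0.0569
grip_force: 0.0
```

```bash
python3 - <<'E'
from h import *
s=cam("scene"); save(s,"pics/scene3.png",(150,110,250,240),4.5)
E
```

```text
(no output)
```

View pics/scene3.png

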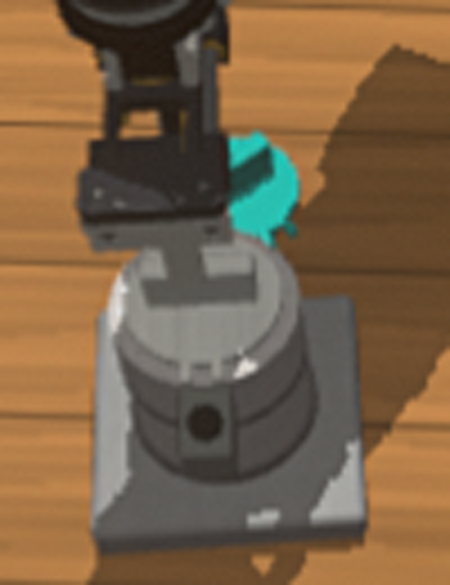

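The open fingers straddle the bar at about (195,270), and the button at (205,423) has stayed down. I'll lower and close lightly.

Call:
carry_out(motion="0.0005 0 -0.02 0 0 0 100;0 0 -0.02 0 0 0 100;0 0 -0.01 0 0 0 100;0 0 -0.005 0 0 0 100;0 0 -0.002 0 0 0 100;0 0 0 0 0 0 100;0 0 0 0 0 0 140;0 0 0 0 0 0 180;0 0 0 0 0 0 220;0 0 0 0 0 0 255;0 0 0 0 0 0 255;0 0 0 0 0 0 255;0 0 0 0 0 0 255", grip_force=5)

```text
time_s: 8.0
ee_pos: [0.5325, -0.1774, 0.1663]
eef_rot: [-3.14, -0.0, 1.673]
force: [-3.9, -0.0, 4.7]
grip_width: 0.0161
grip_force: 5.0
```

Call:
carry_out(motion="-0.0006 0 0.0007 0 0 0 255;0 0 0 0 0 0 255;0 0 0 0 0 0 255;0 0 0 0 0 0 255", grip_force=30)

```text
time_s: 8.33
ee_pos: [0.5324, -0.1773, 0.1664]
eef_rot: [-3.141, -0.0, 1.673]
force: [4.2, -2.0, -9.4]
grip_width: 0.016
grip_force: 30.0
```

```bash
python3 -c "
from station import ctrl
o=ctrl.get_obs();print(o['force'],o['moment'],o['ee_pos'],o['qpos'])"
```

```text
[ 4.15430399 -2.03419656 -9.37799619] [-0.48681614 -0.83183638  0.01540416] [ 0.53238625 -0.17734083  0.16644275] [-3.86805517e-01  3.58563833e-01  1.53648885e+00 -2.18974980e-05
  1.24676832e+00 -4.89330956e-01]
```

Call:
carry_out(motion="0.0003 -0.0001 -0.0004 0 0 0 255;0 0 0 0 0 3 255;0 0 0 0 0 3 255;0 0 0 0 0 0 255")

```text
time_s: 8.67
ee_pos: [0.5324, -0.1773, 0.1664]
eef_rot: [-3.141, -0.001, 1.78]
force: [-1.1, -1.1, -5.4]
grip_width: 0.0161
grip_force: 30.0
```

```bash
python3 -c "
from station import ctrl
o=ctrl.get_obs();print(o['force'],o['moment'],o['ee_pos'],o['eef_rot'])"
```

```text
[-1.08544123 -1.0507667  -5.4174436 ] [-0.15464903  0.03833782  0.04929971] [ 0.53236724 -0.17731062  0.16640865] [-3.14082019e+00 -5.27922419e-04  1.78037021e+00]
```

Call:
carry_out(motion="0 0 -0.0002 0 0 4 255;0 0 0 0 0 4 255;0 0 0 0 0 4 255;0 0 0 0 0 4 255;0 0 0 0 0 4 255;0 0 0 0 0 4 255;0 0 0 0 0 0 255")

```text
time_s: 9.25
ee_pos: [0.5325, -0.1773, 0.1664]
eef_rot: [-3.141, -0.0, 2.199]
force: [-1.1, -0.1, -4.7]
grip_width: 0.0158
grip_force: 30.0
```

Call:
carry_out(motion="0 0 0 0 0 4 255;0 0 0 0 0 4 255;0 0 0 0 0 4 255;0 0 0 0 0 4 255;0 0 0 0 0 4 255;0 0 0 0 0 4 255;0 0 0 0 0 0 255;0 0 0 0 0 0 255")

```text
time_s: 9.92
ee_pos: [0.5326, -0.1773, 0.1664]
eef_rot: [3.142, -0.0, 2.612]
force: [0.4, -0.5, -3.9]
grip_width: 0.0157
grip_force: 30.0
```

```bash
python3 -c "
from station import ctrl
o=ctrl.get_obs();print(o['force'],o['moment'],o['ee_pos'],o['eef_rot'])"
```

```text
[ 0.43311623 -0.45198639 -3.90124638] [ 0.09181869 -0.00661598  0.1484267 ] [ 0.5325888  -0.1772886   0.16636546] [ 3.14158048e+00 -2.75606923e-04  2.61159005e+00]
```

Call:
carry_out(motion="0 0 0.0002 0 0 2.5 255;0 0 0 0 0 0 255;0 0 0 0 0 0 255")

```text
time_s: 10.17
ee_pos: [0.5326, -0.1773, 0.1664]
eef_rot: [3.142, -0.0, 2.656]
force: [0.2, 2.4, -5.6]
grip_width: 0.016
grip_force: 30.0
```

Call:
carry_out(motion="0 0 0 0 0 2.5 255;0 0 0 0 0 0 255;0 0 0 0 0 0 255")

```text
time_s: 10.42
ee_pos: [0.5326, -0.1773, 0.1664]
eef_rot: [-3.142, -0.0, 2.7]
force: [0.2, 0.9, -7.0]
grip_width: 0.0159
grip_force: 30.0
```

Call:
carry_out(motion="0 0 0.0001 0 0 2.5 255;0 0 0 0 0 0 255;0 0 0 0 0 0 255")

```text
time_s: 10.67
ee_pos: [0.5326, -0.1774, 0.1665]
eef_rot: [-3.142, -0.0, 2.744]
force: [-0.1, 1.2, -7.8]
grip_width: 0.0161
grip_force: 30.0
```

Call:
carry_out(motion="0 0 0 0 0 2.5 255;0 0 0 0 0 0 255;0 0 0 0 0 0 255")

```text
time_s: 10.92
ee_pos: [0.5326, -0.1774, 0.1665]
eef_rot: [-3.142, -0.0, 2.788]
force: [0.2, 0.4, -8.1]
grip_width: 0.0159
grip_force: 30.0
```

Now at 63.9°, still held.

Call:
carry_out(motion="0 0 0 0 0 2.5 255;0 0 0 0 0 0 255;0 0 0 0 0 0 255")

```text
time_s: 11.17
ee_pos: [0.5326, -0.1774, 0.1665]
eef_rot: [-3.142, -0.0, 2.832]
force: [0.5, 0.4, -8.4]
grip_width: 0.016
grip_force: 30.0
```

Call:
carry_out(motion="0 0 0 0 0 2.5 255;0 0 0 0 0 0 255;0 0 0 0 0 0 255")

```text
time_s: 11.42
ee_pos: [0.5326, -0.1774, 0.1665]
eef_rot: [-3.142, -0.0, 2.875]
force: [2.1, -0.8, -10.0]
grip_width: 0.0158
grip_force: 30.0
```

Call:
carry_out(motion="0 0 0 0 0 2.5 255;0 0 0 0 0 0 255;0 0 0 0 0 0 255")

```text
time_s: 11.67
ee_pos: [0.5327, -0.1774, 0.1666]
eef_rot: [-3.141, 0.0, 2.919]
force: [2.5, 0.1, -10.4]
grip_width: 0.0155
grip_force: 30.0
```

Call:
carry_out(motion="0 0 0 0 0 2.5 255;0 0 0 0 0 0 255;0 0 0 0 0 0 255")

```text
time_s: 11.92
ee_pos: [0.5329, -0.1775, 0.1668]
eef_rot: [-3.141, 0.001, 2.963]
force: [5.3, 0.0, -9.0]
grip_width: 0.0157
grip_force: 30.0
```

Call:
carry_out(motion="0.0003 0 0 0 0 2.5 255;0 0 0 0 0 0 255;0 0 0 0 0 0 255")

```text
time_s: 12.17
ee_pos: [0.533, -0.1776, 0.1669]
eef_rot: [-3.141, 0.0, 3.006]
force: [0.9, -1.0, -6.1]
grip_width: 0.0154
grip_force: 30.0
```

```bash
python3 -c "
from station import ctrl
o=ctrl.get_obs();print(o['force'],o['moment'],o['ee_pos'],o['eef_rot'])"
```

```text
[ 0.92566282 -1.04820592 -6.06568383] [-0.56509711 -0.3270601   0.01632192] [ 0.53296405 -0.17761874  0.1669102 ] [-3.14113275e+00  2.56013643e-04  3.00621327e+00]
```

Call:
carry_out(motion="0 0 0.0003 0 0 0 255;0 0 0 0 0 0 255;0 0 0 0 0 0 255")

```text
time_s: 12.42
ee_pos: [0.533, -0.1776, 0.167]
eef_rot: [-3.141, 0.0, 3.008]
force: [2.1, -3.8, -8.1]
grip_width: 0.0158
grip_force: 30.0
```

Call:
carry_out(motion="0 -0.0002 0 0 0 2.5 255;0 0 0 0 0 0 255;0 0 0 0 0 0 255")

```text
time_s: 12.67
ee_pos: [0.533, -0.1776, 0.1678]
eef_rot: [-3.141, 0.001, 3.051]
force: [-2.1, -1.3, 3.6]
grip_width: 0.0158
grip_force: 30.0
```

```bash
python3 -c "
from station import ctrl
o=ctrl.get_obs();print(o['force'],o['moment'],o['ee_pos'],o['eef_rot'])"
```

```text
[-2.08451842 -1.27248578  3.59726211] [-0.17802363  0.4292665  -0.00816361] [ 0.53304835 -0.17764167  0.16778013] [-3.14142559e+00  7.30379588e-04  3.05087052e+00]
```

The force has changed sign and the cap rose, so it came free at about 79°. I'll go a degree deeper into the slot, then lift slowly.

Call:
carry_out(motion="0 0 0 0 0 1 255;0 0 0.0005 0 0 0.5 255;0 0 0.0005 0 0 0 255;0 0 0.001 0 0 0 255;0 0 0 0 0 0 255")

```text
time_s: 13.08
ee_pos: [0.5327, -0.1776, 0.1689]
eef_rot: [3.141, -0.001, 3.078]
force: [-4.6, -0.6, 1.6]
grip_width: 0.0158
grip_force: 30.0
```

Call:
carry_out(motion="-0.0002 0 0.001 0 0 0 255;0 0 0.001 0 0 0 255;0 0 0.001 0 0 0 255;0 0 0.001 0 0 0 255;0 0 0 0 0 0 255")

```text
time_s: 13.5
ee_pos: [0.5326, -0.1774, 0.1728]
eef_rot: [3.141, -0.001, 3.078]
force: [-3.9, 0.6, -3.7]
grip_width: 0.016
grip_force: 30.0
```

Call:
carry_out(motion="0 0 0.002 0 0 0 255;0 0 0.004 0 0 0 255;0 0 0.006 0 0 0 255;0 0 0.01 0 0 0 255;0 0 0.012 0 0 0 255;0 0 0.012 0 0 0 255;0 0 0.008 0 0 0 255;0 0 0.004 0 0 0 255;0 0 0 0 0 0 255")

```text
time_s: 14.25
ee_pos: [0.5332, -0.1777, 0.2322]
eef_rot: [-3.141, 0.002, 3.078]
force: [-0.7, -0.5, -3.2]
grip_width: 0.0156
grip_force: 30.0
```

Call:
carry_out(motion="0 0.006 0 0 0 0 255;0.001 0.014 0 0 0 0 255;0.001 0.022 0 0 0 0 255;0.0015 0.025 0 0 0 0 255;0.0015 0.025 0 0 0 0 255;0.0015 0.025 0 0 0 0 255;0.0015 0.025 0 0 0 0 255;0.0015 0.025 0 0 0 0 255;0.0015 0.025 0 0 0 0 255;0.0015 0.025 0 0 0 0 255;0.0015 0.025 0 0 0 0 255;0.0015 0.025 0 0 0 0 255;0.0015 0.025 0 0 0 0 255;0.0015 0.025 0 0 0 0 255;0.0015 0.025 0 0 0 0 255;0.0015 0.025 0 0 0 0 255;0.001 0.018 0 0 0 0 255;0.001 0.012 0 0 0 0 255;0 0 0 0 0 0 255;0 0 0 0 0 0 255")

```text
time_s: 15.92
ee_pos: [0.5558, 0.2199, 0.2304]
eef_rot: [-3.141, -0.001, 3.079]
force: [-0.3, -0.6, -2.7]
grip_width: 0.016
grip_force: 30.0
```

```bash
python3 - <<'E'
from h import *
s=cam("scene"); save(s,"pics/scene4.png",(140,60,440,260),2.6)
o=ctrl.get_obs();print(o['force'],o['ee_pos'],o['eef_rot'])
E
```

```text
[ 0.22591267  0.1102873  -2.86091256] [0.55597215 0.21917493 0.2306269 ] [-3.14115530e+00 -5.17648248e-04  3.07853808e+00]
```

View pics/scene4.png

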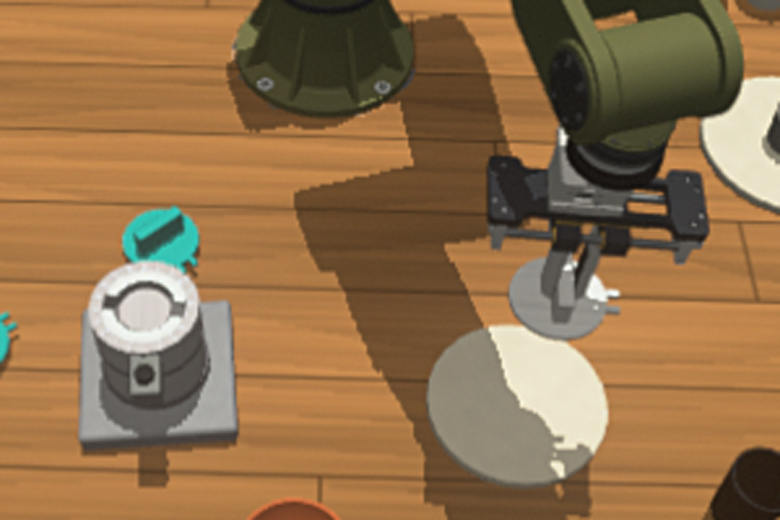

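The cap hangs level in the gripper at about (557,297), and the extruder's mouth is open. The cap stands above the bat, which is at (517,405). I'll lower it.

Call:
carry_out(motion="0 0 -0.005 0 0 0 255;0 0 -0.01 0 0 0 255;0 0 -0.02 0 0 0 255;0 0 -0.02 0 0 0 255;0 0 -0.02 0 0 0 255;0 0 -0.02 0 0 0 255;0 0 -0.02 0 0 0 255;0 0 -0.02 0 0 0 255;0 0 -0.015 0 0 0 255;0 0 -0.01 0 0 0 255;0 0 -0.008 0 0 0 255;0 0 -0.006 0 0 0 255;0 0 -0.004 0 0 0 255;0 0 -0.003 0 0 0 255;0 0 -0.002 0 0 0 255;0 0 0 0 0 0 255;0 0 0 0 0 0 255")

```text
time_s: 17.38
ee_pos: [0.5564, 0.2195, 0.0483]
eef_rot: [3.141, 0.0, 3.078]
force: [-0.1, -0.3, -2.9]
grip_width: 0.0156
grip_force: 30.0
```

Call:
carry_out(motion="0 0 -0.002 0 0 0 255;0 0 -0.001 0 0 0 255;0 0 -0.001 0 0 0 255;0 0 -0.0005 0 0 0 255;0 0 -0.0005 0 0 0 255;0 0 0 0 0 0 255;0 0 0 0 0 0 255")

```text
time_s: 17.97
ee_pos: [0.5563, 0.2194, 0.043]
eef_rot: [3.142, 0.0, 3.078]
force: [-0.6, -0.2, -2.4]
grip_width: 0.016
grip_force: 30.0
```

Call:
carry_out(motion="0 0 -0.0005 0 0 0 255;0 0 -0.0005 0 0 0 255;0 0 0 0 0 0 255;0 0 0 0 0 0 255")

```text
time_s: 18.3
ee_pos: [0.5564, 0.2194, 0.0423]
eef_rot: [3.141, 0.0, 3.078]
force: [-2.5, -0.5, 4.2]
grip_width: 0.0156
grip_force: 30.0
```

Call:
carry_out(motion="0 0 -0.0004 0 0 0 255;0 0 0 0 0 0 255;0 0 0 0 0 0 255")

```text
time_s: 18.55
ee_pos: [0.5564, 0.2194, 0.0424]
eef_rot: [3.141, 0.001, 3.078]
force: [-4.3, -1.9, 8.7]
grip_width: 0.0158
grip_force: 30.0
```

Contact at 42.3 mm, so the cap is standing on the bat. I'll relieve the load and release gently.

Call:
carry_out(motion="0 0 0.0004 0 0 0 255;0 0 0 0 0 0 255;0 0 0 0 0 0 255", grip_force=5)

```text
time_s: 18.8
ee_pos: [0.5565, 0.2195, 0.0423]
eef_rot: [3.141, 0.001, 3.078]
force: [-2.2, -1.0, 4.6]
grip_width: 0.0158
grip_force: 5.0
```

Call:
carry_out(motion="0 0 0 0 0 0 195;0 0 0 0 0 0 180;0 0 0 0 0 0 160;0 0 0 0 0 0 130;0 0 0 0 0 0 110;0 0 0 0 0 0 110;0 0 0 0 0 0 110;0 0 0.005 0 0 0 110;0 0 0.01 0 0 0 110;0 0 0.02 0 0 0 110;0 0 0.03 0 0 0 110;0 0 0.03 0 0 0 110;0 0 0.03 0 0 0 110;0 0 0.02 0 0 0 110;-0.02 0 0.01 0 0 0 110;-0.03 0 0 0 0 0 110;-0.03 0 0 0 0 0 110;-0.02 0 0 0 0 0 110;0 0 0 0 0 0 110")

```text
time_s: 20.38
ee_pos: [0.4537, 0.2196, 0.1984]
eef_rot: [3.141, 0.001, 3.079]
force: [-0.3, 0.7, -0.5]
grip_width: 0.0534
grip_force: 0.0
```

```bash
python3 - <<'E'
from h import *
s=cam("scene"); save(s,"pics/scene5.png",(60,60,480,320),1.9)
E
```

```text
(no output)
```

View pics/scene5.png

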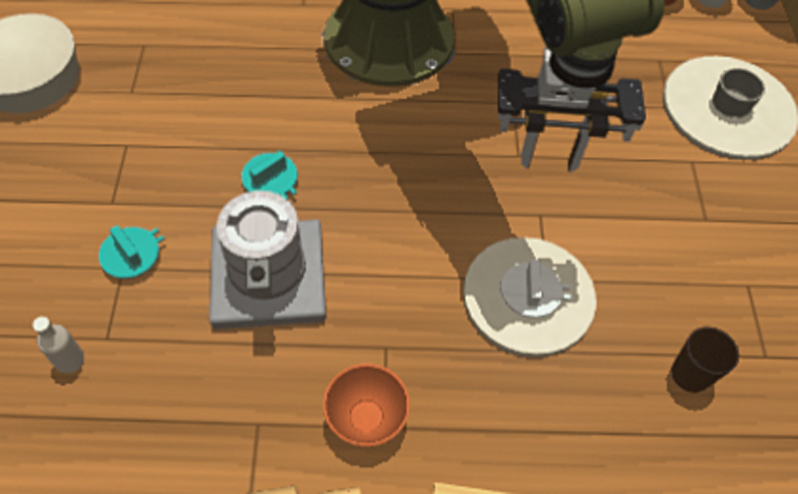

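The cap stands upright in the middle of the bat at (535,290), and the bowl, bottle and cup haven't moved. The gripper is clear, so I'll hand in.

```bash
python3 -c "
from station import ctrl
print(ctrl.hand_in())"
```

```text
the job is handed in; nothing more can be done
None
```

The job is handed in: button pressed down to its stop, cap freed at about 79° anticlockwise with light pulls, then lifted off and stood upright on the plaster bat at about 20 s, with the bowl, bottle and cup left where they were.

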